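Roll the culture dish up the sloped gutter to its reading stop

ROBOT

A 7-joint arm with a two-finger parallel gripper is mounted at the origin on a cart in front of the work surface, level with it; the furniture and walls round the work are solid. World frame = base frame: x ahead of the robot, y to its left, z up, the work surface at z = 0. Lengths are in m, angles in rad, forces in N, time in s.
With the tool pointing down it reaches from about 0.4 to 0.9 m from the base axis. Payload 5.6 kg.
Tool frame: the origin (TCP) lies between the finger pads; the fingertips stand 25 mm ahead of it and the grasp point (between the pads) lies 6 mm ahead of it; z points along the fingers, x is the direction in which the jaws open and shut, and the axes are right-handed (so a half turn about z gives the same grasp; the last joint's range is limited). The gripper opens to 92 mm and grips with 3 to 60 N. Pads are 20 mm wide; open, the fingers measure 128 mm over their backs; the gripper's body (75 mm by 189 mm) begins 69 mm behind the grasp point.
Start: joints at [1.17, 0.468, -0.012, 1.603, 0.006, 1.071, -0.056], TCP at [0.228, -0.609, 0.24] pointing down, gripper open.
Joint ranges: [-2.53, 2.53], [-0.31, 2.02], [-1.57, 1.55], [0.28, 2.44], [-1.29, 4.43], [0.15, 1.84], [-2.92, 2.92]. Speed limits (rad/s): [2.57, 2.57, 3.14, 3.14, 3.14, 3.14, 3.14].

INTERFACE

Orientations are given as [roll, pitch, yaw] about the fixed x, y, z axes, in that order (R = Rz(yaw) Ry(pitch) Rx(roll)).
In Python, from cell import manip gives the robot as it stands.
- The arm moves only by the tool servo_tool, never from a script. Its argument "moves" is a list of rows, each a list of 7 numbers: the turn, a rotation vector about the tool's x, y, z each as a share of 360 degrees, from -1 to 1, then the shift along the tool's x, y, z each as a share of 25 mm, from -1 to 1, then the gripper command: -1 is shut, 1 is fully open, values between are in proportion. In form: [[ax, ay, az, dx, dy, dz, gripper], ...]. A call has 1 to 5 rows; each row shifts and turns the pose as measured when the row begins, along the tool's axes as they then stand; what a row does not reach is not made up. A row lasts 1/10 s, in which the tool goes at most 50 mm and 8.59 degrees, less where a joint would pass 70% of its speed; a pose out of reach is approached as far as the arm can. A call with a number of a shift or a turn outside -1 to 1 is refused whole. A call with a gripper value outside its range is refused whole. The fingers move at their own pace and stop on an object; "newtons" is the grip in N (left out, the last holds). Time passes only in rows, so rows that do not move let the fingers close. It gives the time, the measured TCP pose, the force and the opening at its end, in the units of the state.
- manip.get_state(): the state, without advancing time (a new reading comes with each control period).
- manip.grab_frame(name): name is "side" or "top" or "wrist"; returns a dict with "image" (420x560x3 uint8, red, green, blue), "vertical_fov" (degrees; the focal length in pixels is half the picture's height over the tangent of half this angle, whatever the lens; pixels are square), "cx", "cy" (the principal point, pixels), "rvec" (rotation vector, rad) and "tvec" (3), from world to camera coordinates, as OpenCV has them. Camera axes: x right, y down, z forward; pixel columns grow to the right and rows downward; lengths in m; the calibration is good to about 2 mm. A picture is of the moment at which its call begins. There is no depth.
- manip.sign_off(): hands the job in, once; it reports no verdict.
The state is a dict: "t": time; "qpos": joint angles; "qd": joint speeds; "joint_efforts": joint torques, N m; "tcp_pos": TCP position; "tcp_rot": TCP orientation; "ft_force": force on the tool from outside, world axes, zero at the start; "wrist_torque": the same for the moment, N m; "width": opening from 0.0 (shut) to 1.0 (fully open).
Only numpy, scipy, OpenCV 4.12 (cv2) and the standard library are available. Lean on these libraries where they do the work, as an engineer would, in place of code of your own. Each camera call takes 0.05 s, during which the arm holds its last target.

TASK

Two culture dishes stand on edge in a sloped two-lane gutter. With shut fingertips, gently push the green-banded dish so that it rolls up its lane, over the crest and into the seat against the blue stop, where it cannot roll back. Only push it, do not pick it up or carry it; leave the blue-banded dish at the bottom of its lane, and do not disturb the roll of tape, the timer and the flat dish lying beside the gutter.

Things in the scene. Friction and masses are not known exactly. Their poses are not given: they have to be found in the camera images.
- gutter: fixed stand, 236 mm long (x), 150 mm wide (y). Origin: centre of its underside, on the table; x points uphill along the lanes, y left, z up. Two straight lanes, centre lines at y = +50 and -50 mm: slots 19 mm wide between white walls 4 mm thick that stand 26 mm above the lane's floor. The dishes stick out above the walls and are pushed there.
- lip (a point): middle between the lanes, at the lower end (gutter x = -113 mm; lane floor 26 mm above the table there). In each lane an orange lip 10 mm above the floor keeps the dish from rolling out. Nothing stands below or in front of it: the fingers come in from there, above the walls.
- crest (a point): the crest line, midway between the lanes (gutter x = 30 mm, floor 46 mm above the table). From the lip the lane floor climbs straight at 8 degrees up to it; beyond it the floor falls at 12 degrees for about 60 mm to the blue stop: this is the seat.
- stop (a point): foot of the upright face of the blue stop, midway between the lanes (gutter x = 91.5 mm, z = 33 mm). The stop's top is 90 mm above the table. A dish in place against it has its centre at gutter x = 55 mm, 78 mm above the table; it rolls there by itself once its centre is past the crest.
- slope: the sloping floor, part of the gutter. Origin: on the crest line midway between the lanes; x points up the slope (8 degrees), y left along the crest, z square to the floor, whose surface is z = 0. The centre of a dish standing on it is at z = 36 mm.
- green_mid (a point): centre of the culture dish with a green band round its rim: a closed white disc 72 mm in diameter, 15 mm thick, 28 to 56 g. It stands on edge in either lane against the lip, its axis along gutter y, its centre at about gutter x = -92, z = 66 mm. It rolls freely, and rolls back down if let go before the crest.
- green_dish: the green-banded dish; origin: centre of one flat face; z along its axis through the thickness. It turns about z as it rolls.
- blue_mid (a point): centre of the same kind of dish with a blue band round its rim; it stands in the same way at the lower end of the other lane and is to be left there.
- blue_dish: the blue-banded dish; origin: centre of one flat face; z along its axis.
- tape: bystander: roll of tan paper tape, 64 mm in diameter, 19 mm high, lying flat on the table to the left of the gutter; origin: centre of its underside.
- lab_timer: bystander: white timer with red buttons, 62 x 64 x 19 mm, lying on the table to the right of the gutter; origin: centre of its underside.
- petri_dish: bystander: plain flat culture dish, 72 mm in diameter, 15 mm high, lying on the table to the right of the gutter; origin: centre of its underside.
Mind the look-alikes: they are no part of the job. What is shaped like the green_dish but yellow is not meant.

How it is judged:
At the end, for the whole second after the job is handed in: The green-banded dish stands at rest on edge in the seat against the blue stop (centre 45 to 63 mm from the gutter's origin in x and 68 to 86 mm high, its axis along gutter y within 0.25 rad); the blue-banded dish is still at the lower end of its lane (centre at x below -75 mm) (x of green_mid in the frame of gutter between 0.045 and 0.063 m and z of green_mid in the frame of gutter between 0.068 and 0.086 m and y of green_mid in the frame of gutter between -0.062 and 0.062 m and angle between the z axis of green_dish and the y axis of gutter, either way round below 0.25 rad and linear speed of green_dish below 0.02 m/s and x of blue_mid in the frame of gutter below -0.075 m); the robot touches nothing.
It fails at once if the green-banded dish is lifted more than 20 mm off the sloping floor (z of green_mid in the frame of slope above 0.056 m).
It fails at once if the green-banded dish is flicked or struck (faster than 0.65 m/s) (linear speed of green_dish above 0.65 m/s).
It fails at once if the blue-banded dish is moved more than 15 mm (distance of blue_mid from where it was at the start of the episode above 0.015 m).
It fails at once if the roll of tape, the timer or the flat dish is moved more than 20 mm (distance of any of tape, lab_timer, petri_dish from where it was at the start of the episode above 0.02 m).
It also fails if it takes over 38 s, if anything falls off the work surface, if the arm or the gripper's body presses on something with over 40 N, if the wrist force passes 120 N, or if a joint passes its speed limit or range.

## Working session

There is one attempt and no reset: what is moved stays moved. The work goes in short steps, Python scripts to look and compute and a tool call to move; the robot and the scene stay as the last step left them, time stands still between calls to the robot, and variables do not carry over. Pictures are saved under pics/ and viewed, and the job is handed in when it is done.

Besides the shell and the picture viewer there is one more tool, called by a JSON object that holds its "fn" and its "kwargs". servo_tool: Moves the arm, as the interface text tells. Its arguments: {"type":"object","properties":{"moves":{"type":"array","items":{"type":"array","items":{"type":"number"}}},"newtons":{"type":"number"}},"required":["moves"]}

```bash
mkdir -p pics
cat > h.py <<'E'
import numpy as np, cv2
from cell import manip
def save(n,f):
    fr=manip.grab_frame(n); cv2.imwrite('pics/'+f,cv2.cvtColor(fr['image'],cv2.COLOR_RGB2BGR))
    d={k:fr[k] for k in fr if k!='image'}; np.save('pics/'+n+'.npy',d,allow_pickle=True); return fr
def cam(d):
    f=210/np.tan(np.radians(d['vertical_fov'])/2)
    R=cv2.Rodrigues(np.array(d['rvec'],float))[0]; return f,R,np.array(d['tvec'],float).ravel()
def ray(n,u,v,z):
    d=np.load('pics/'+n+'.npy',allow_pickle=True).item(); f,R,t=cam(d)
    r=R.T@np.array([(u-d['cx'])/f,(v-d['cy'])/f,1]); c=-R.T@t
    return c+r*(z-c[2])/r[2]
def proj(n,P):
    d=np.load('pics/'+n+'.npy',allow_pickle=True).item(); f,R,t=cam(d)
    p=np.atleast_2d(P)@R.T+t
    return np.c_[d['cx']+f*p[:,0]/p[:,2],d['cy']+f*p[:,1]/p[:,2]]
E
python3 - <<'E'
from h import *
for n in ['side','top']:
    f=save(n,n+'1.png'); print(n,f['vertical_fov'],f['cx'],f['cy'],f['rvec'],f['tvec'])
print(manip.get_state())
E
```

```text
side 44.534351777516655 284.49111116428355 212.5218473818582 [ 2.18655381 -0.17157618  0.10730498] [-0.60787065  0.11884275  1.13540312]
top 51.617408383487295 278.62440287281487 213.1452811480564 [ 2.13944228 -2.14045758  0.16873588] [0.0145177  0.59409564 0.82870612]
{'t': 0.1, 'qpos': array([ 1.17002296,  0.46826696, -0.01159821,  1.60352282,  0.00599529,
        1.07142639, -0.05631836]), 'qd': array([-0.00034609, -0.00039721, -0.00043896, -0.00395921, -0.00041992,
       -0.00096789,  0.0014077 ]), 'joint_efforts': array([ 1.68117022e-03, -5.21648419e+01, -1.18172821e-02, -2.44367677e+01,
       -5.67449117e-02,  1.40692882e-02,  4.27826615e-05]), 'tcp_pos': array([ 0.22738923, -0.60840577,  0.23875356]), 'tcp_rot': array([ 3.14147931e+00,  1.58505710e-03, -1.21311229e+00]), 'ft_force': array([-0.48606257, -0.27835746,  0.68351538]), 'wrist_torque': array([-0.01190669, -0.05211658,  0.021938  ]), 'width': 0.9999484475473106}
```

View pics/top1.png

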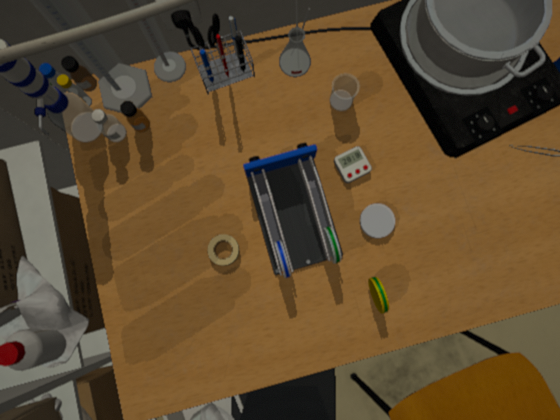

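View pics/side1.png

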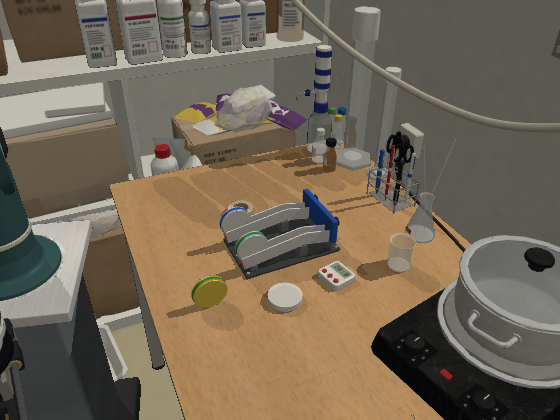

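Run:
```python
from h import *
a=cv2.imread('pics/top1.png')[135:315,200:410]; a=cv2.resize(a,None,fx=3.3,fy=3.3,interpolation=cv2.INTER_CUBIC)
cv2.imwrite('pics/topc.png',a)
a=cv2.imread('pics/side1.png')[175:320,180:360]; a=cv2.resize(a,None,fx=4,fy=4,interpolation=cv2.INTER_CUBIC)
cv2.imwrite('pics/sidec.png',a)
```

```text
(no output)
```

View pics/topc.png

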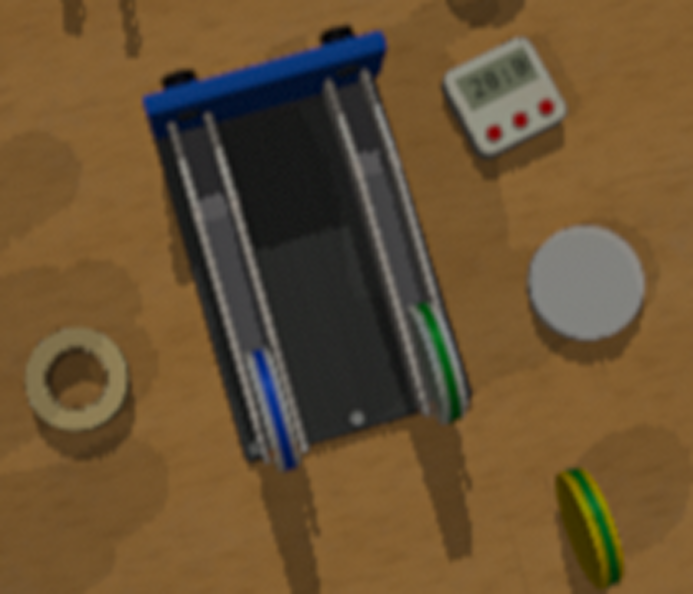

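View pics/sidec.png

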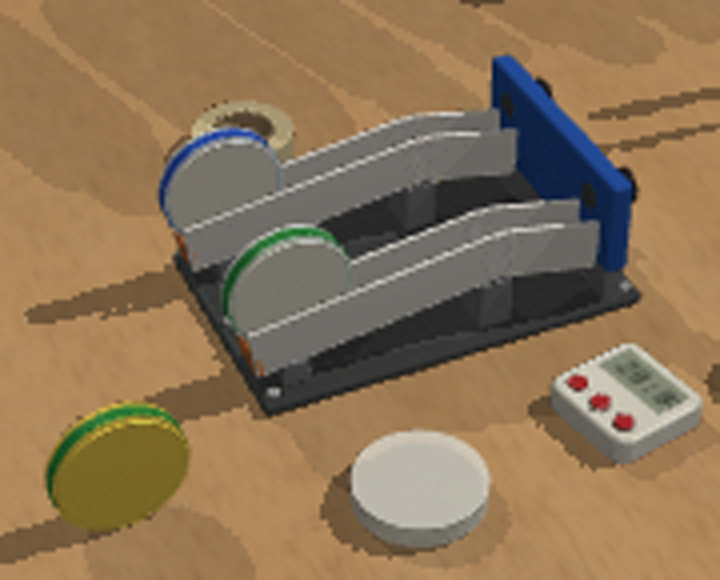

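Run:
```python
from h import *
from scipy.optimize import least_squares
S=lambda u,v:(180+u/4,175+v/4); T=lambda u,v:(200+u/3.3,135+v/3.3)
obs=[('side',(-118,-75,0),S(268,414)),('side',(118,-75,0),S(638,300)),('side',(-118,75,0),S(178,264)),
('top',(91.5,75,90),T(152,117)),('top',(91.5,-75,90),T(385,52)),('top',(-118,75,4),T(250,461)),('top',(-118,-75,4),T(468,402)),
('side',(91.5,-75,90),S(613,182)),('side',(91.5,75,90),S(497,60))]
def w(p,P):
    c,s=np.cos(p[2]),np.sin(p[2]); P=np.array(P)/1000
    return np.array([p[0]+c*P[0]-s*P[1],p[1]+s*P[0]+c*P[1],P[2]])
r=lambda p:np.concatenate([proj(n,w(p,P))[0]-o for n,P,o in obs])
x0=ray('top',300,215,.03); s=least_squares(r,[x0[0],x0[1],0],loss='soft_l1')
print(x0,s.x); print(r(s.x).reshape(-1,2).round(1))
np.save('g.npy',s.x)
for nm,P in [('green',(-92,-50,66)),('blue',(-92,50,66)),('greentop',(-92,-50,102))]: print(nm,w(s.x,P),proj('top',w(s.x,P)),proj('side',w(s.x,P)))
for n in('top','side'):
    im=cv2.imread(f'pics/{n}1.png')
    im=cv2.resize(im,None,fx=3,fy=3)
    for y in(-50,50):
        for q in np.linspace(0,6.28,40):
            u=proj(n,w(s.x,(-92+36*np.cos(q),y,66+36*np.sin(q))))[0]; cv2.circle(im,tuple(int(a*3+1) for a in u),1,(0,0,255),-1)
    im=im[400:940,600:1230] if n=='top' else im[500:960,540:1080]
    cv2.imwrite(f'pics/{n}ov.png',im)
print(w(s.x,(-250,-50,66)))
```

```text
[ 0.5928687  -0.02966675  0.03      ] [ 0.60505683 -0.01541903  0.2800688 ]
[[-0.7  1. ]
 [ 0.9  0.5]
 [-1.8 -0.9]
 [-2.3 -0.5]
 [ 0.9 -1.3]
 [-1.9  0.5]
 [ 1.3 -1.8]
 [-0.1  1.8]
 [-1.9 -1.3]]
green [ 0.53046257 -0.08890165  0.066     ] [[331.55599996 243.82203123]] [[252.25770618 246.04106763]]
blue [0.50282039 0.00720199 0.066     ] [[282.27991275 258.08189828]] [[235.50317872 220.79023667]]
greentop [ 0.53046257 -0.08890165  0.102     ] [[333.88557141 242.15491532]] [[251.86824831 232.77565814]]
[ 0.37861881 -0.13257629  0.066     ]
```

View pics/topov.png

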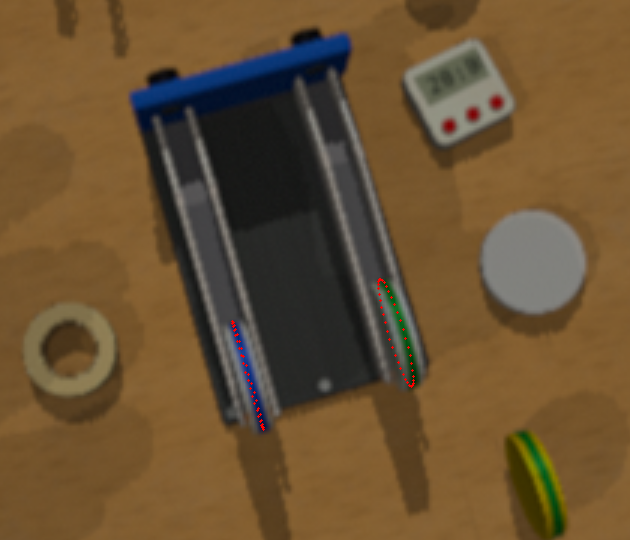

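View pics/sideov.png

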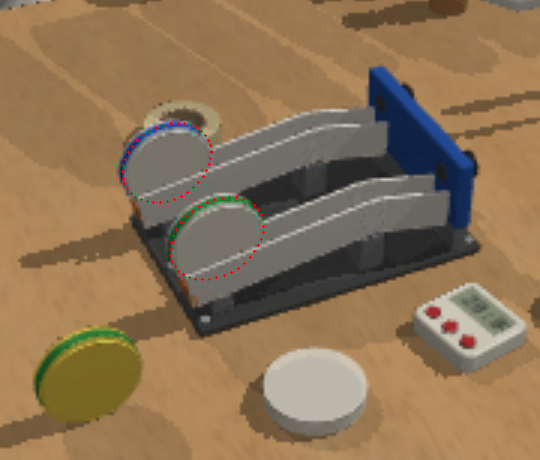

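Candidates (top view): white dish with green band in the right lane at (333,245); yellow dish with green band at (379,294), the look-alike; blue-banded dish at (283,260); flat white dish at (378,221). The crops confirm the first one is the target.

```bash
cat >> h.py <<'E'
g=np.load('g.npy')
def st():
    from scipy.spatial.transform import Rotation as Ro
    s=manip.get_state(); p=np.array(s['tcp_pos']); R=Ro.from_euler('xyz',s['tcp_rot']).as_matrix()
    c,sn=np.cos(g[2]),np.sin(g[2]); d=p-[g[0],g[1],0]
    print('t',s['t'],'gutter mm',np.round([1000*(c*d[0]+sn*d[1]),1000*(-sn*d[0]+c*d[1]),1000*p[2]],1),'rot',s['tcp_rot'],'F',np.round(s['ft_force'],2),'w',s['width'])
    return p,R,s
def to(gx,gy,z):
    p,R,s=st(); c,sn=np.cos(g[2]),np.sin(g[2])
    w=np.array([g[0]+(c*gx-sn*gy)/1000,g[1]+(sn*gx+c*gy)/1000,z/1000])
    print('target',w.round(4),'tool shift in 25mm',((R.T@(w-p))/.025).round(2))
E
python3 - <<'E'
from h import *
to(-175,-50,240); print(ray('top',379,294,.036))
E
```

```text
t 0.1 gutter mm [-526.9 -465.5  238.8] rot [ 3.14147931e+00  1.58505710e-03 -1.21311229e+00] F [-0.49 -0.28  0.68] w 0.9999484475473106
target [ 0.4507 -0.1118  0.24  ] tool shift in 25mm [-15.48 -15.32  -0.03]
[ 0.43340295 -0.1847022   0.036     ]
```

{"fn": "servo_tool", "kwargs": {"moves": [[0, 0, 0.0124, -0.9, -0.9, 0, -1], [0, 0, 0, -0.9, -0.9, 0, -1], [0, 0, 0, -0.9, -0.9, 0, -1], [0, 0, 0, -0.9, -0.9, 0, -1], [0, 0, 0, -0.9, -0.9, 0, -1]], "newtons": 20}}

```text
t: 0.6
tcp_pos: [0.3001, -0.4668, 0.2355]
tcp_rot: [3.138, 0.005, -1.304]
ft_force: [-0.3, 0.1, 0.6]
width: 0.589
```

{"fn": "servo_tool", "kwargs": {"moves": [[0, 0, 0, -0.9, -0.9, 0, -1], [0, 0, 0, -0.9, -0.9, 0, -1], [0, 0, 0, -0.9, -0.9, 0, -1], [0, 0, 0, -0.9, -0.9, 0, -1], [0, 0, 0, -0.9, -0.9, 0, -1]]}}

```text
t: 1.1
tcp_pos: [0.3804, -0.3216, 0.2342]
tcp_rot: [3.136, 0.007, -1.305]
ft_force: [-0.4, -0.3, -0.4]
width: 0.153
```

```bash
python3 -c "
from h import *
to(-175,-50,240)"
```

```text
t 1.1 gutter mm [-300.5 -232.2  234.2] rot [ 3.13596912  0.00732413 -1.3045877 ] F [-0.38 -0.3  -0.41] w 0.1531004651312326
target [ 0.4507 -0.1118  0.24  ] tool shift in 25mm [-7.36 -4.92 -0.21]
```

{"fn": "servo_tool", "kwargs": {"moves": [[0, 0, 0, -1, -0.7, 0, -1], [0, 0, 0, -1, -0.7, 0, -1], [0, 0, 0, -1, -0.7, 0, -1], [0, 0, 0, -1, -0.7, 0, -1], [0, 0, 0, -1, -0.7, 0, -1]]}}

```text
t: 1.6
tcp_pos: [0.433, -0.1711, 0.2336]
tcp_rot: [3.135, 0.009, -1.304]
ft_force: [0.4, -0.5, -0.7]
width: 0.004
```

{"fn": "servo_tool", "kwargs": {"moves": [[0, 0, -0.002, -1, -0.6, 0, -1], [0, 0, 0, -0.8, -0.5, 0, -1], [0, 0, 0, 0, 0, 0, -1], [0, 0, 0, 0, 0, 0, -1]]}}

```text
t: 2.0
tcp_pos: [0.4479, -0.114, 0.2332]
tcp_rot: [3.134, 0.01, -1.283]
ft_force: [-1.0, -0.3, -0.5]
width: 0.005
```

```bash
python3 -c "
from h import *
to(-175,-50,83)"
```

```text
t 2.0 gutter mm [-178.3  -51.3  233.2] rot [ 3.1337817   0.01041945 -1.28312435] F [-0.96 -0.29 -0.48] w 0.005192219738836565
target [ 0.4507 -0.1118  0.083 ] tool shift in 25mm [ 0.01 -0.18  6.01]
```

{"fn": "servo_tool", "kwargs": {"moves": [[0, 0, 0, 0, 0, 1, -1], [0, 0, 0, 0, 0, 1, -1], [0, 0, 0, 0, 0, 1, -1], [0, 0, 0, 0, 0, 1, -1], [0, 0, 0, 0, 0, 1, -1]]}}

```text
t: 2.5
tcp_pos: [0.4483, -0.1212, 0.1073]
tcp_rot: [3.14, 0.003, -1.293]
ft_force: [1.0, -0.7, -0.4]
width: 0.006
```

{"fn": "servo_tool", "kwargs": {"moves": [[0, 0, 0.001, 0, 0, 0.8, -1], [0, 0, 0, 0, 0, 0, -1]]}}

```text
t: 2.7
tcp_pos: [0.4449, -0.1239, 0.0835]
tcp_rot: [3.133, 0.005, -1.304]
ft_force: [-1.2, -0.6, -0.1]
width: 0.006
```

```bash
python3 -c "
from h import *
to(-140,-50,83)
save('side','side2.png');save('wrist','wrist2.png')
a=cv2.imread('pics/side2.png')[175:320,150:330]; cv2.imwrite('pics/side2c.png',cv2.resize(a,None,fx=4,fy=4,interpolation=cv2.INTER_CUBIC))
"
```

```text
t 2.7 gutter mm [-183.9  -59.9   83.5] rot [ 3.13346738  0.00498149 -1.30413414] F [-1.23 -0.56 -0.14] w 0.00601994895077937
target [ 0.4843 -0.1022  0.083 ] tool shift in 25mm [-0.42 -1.75  0.01]
```

View pics/side2c.png

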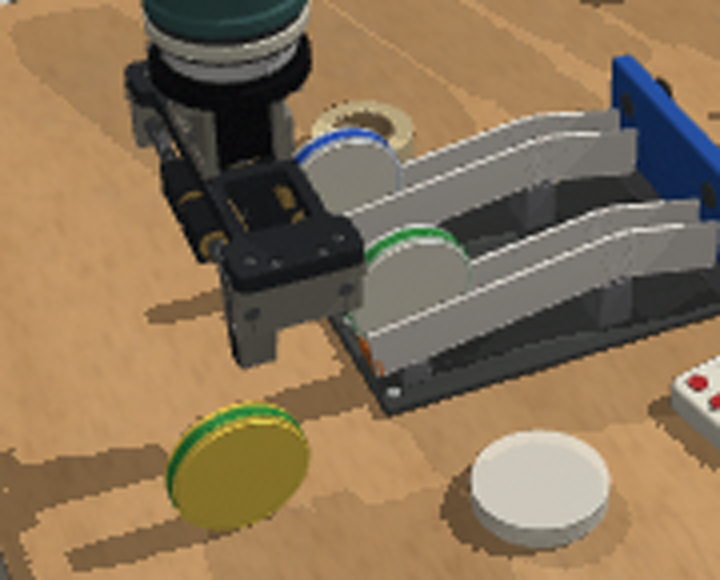

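View pics/wrist2.png

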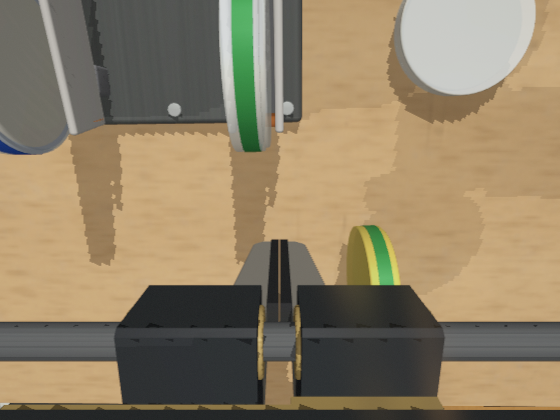

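{"fn": "servo_tool", "kwargs": {"moves": [[0.001, 0, -0.002, -0.4, -0.4, 0, -1], [0, 0, 0, 0, -0.4, 0, -1], [0, 0, 0, 0, 0, 0, -1]]}}

```text
t: 3.1
tcp_pos: [0.4671, -0.1087, 0.0889]
tcp_rot: [-3.133, -0.0, -1.291]
ft_force: [-0.3, -0.9, -0.6]
width: -0.002
```

```bash
python3 -c "
from h import *
to(-138,-50,83)"
```

```text
t 3.1 gutter mm [-158.4  -51.5   88.9] rot [-3.13348957e+00 -2.11081620e-04 -1.29108815e+00] F [-0.27 -0.94 -0.62] w -0.001975487691090468
target [ 0.4863 -0.1016  0.083 ] tool shift in 25mm [-0.06 -0.81  0.24]
```

{"fn": "servo_tool", "kwargs": {"moves": [[-0.001, 0, 0, 0, -0.3, 0.2, -1], [0, 0, 0, 0, -0.2, 0.1, -1], [0, 0, 0, 0, -0.1, 0, -1], [0, 0, 0, 0, 0, 0, -1]]}}

```text
t: 3.5
tcp_pos: [0.4843, -0.1038, 0.082]
tcp_rot: [-3.138, -0.002, -1.29]
ft_force: [0.3, 0.4, -0.3]
width: 0.007
```

```bash
python3 -c "
from h import *
to(-138,-50,83)
save('side','side3.png');save('wrist','wrist3.png')
a=cv2.imread('pics/side3.png')[175:320,170:350]; cv2.imwrite('pics/side3c.png',cv2.resize(a,None,fx=4,fy=4,interpolation=cv2.INTER_CUBIC))
"
```

```text
t 3.5 gutter mm [-140.5  -51.5   82. ] rot [-3.13805516e+00 -1.54583963e-03 -1.28970146e+00] F [ 0.3   0.43 -0.34] w 0.006919179098365854
target [ 0.4863 -0.1016  0.083 ] tool shift in 25mm [-0.06 -0.1  -0.04]
```

View pics/side3c.png

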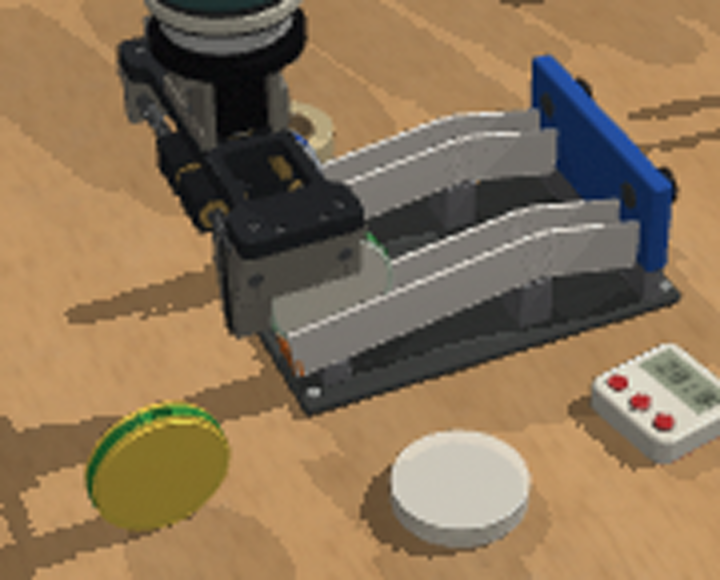

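View pics/wrist3.png

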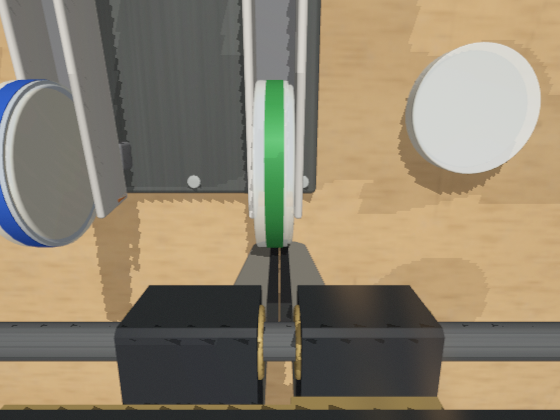

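{"fn": "servo_tool", "kwargs": {"moves": [[0, 0, 0, 0, -0.2, -0.03, -1], [0, 0, 0, 0, -0.3, -0.04, -1], [0, 0, 0, 0, -0.3, -0.04, -1], [0, 0, 0, 0, -0.3, -0.04, -1], [0, 0, 0, 0, -0.3, -0.04, -1]]}}

```text
t: 4.1
tcp_pos: [0.5185, -0.0944, 0.0872]
tcp_rot: [-3.141, -0.001, -1.292]
ft_force: [-0.8, -1.1, 0.1]
width: 0.001
```

```bash
python3 -c "
from h import *
to(-14,-50,100)
save('wrist','wrist4.png')
"
```

```text
t 4.1 gutter mm [-105.1  -52.    87.2] rot [-3.14052001e+00 -1.34642698e-03 -1.29176850e+00] F [-0.79 -1.09  0.12] w 0.0013411570574671835
target [ 0.6054 -0.0673  0.1   ] tool shift in 25mm [-0.08 -3.64 -0.51]
```

View pics/wrist4.png

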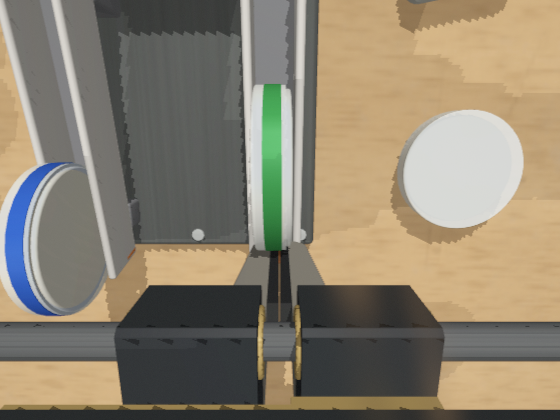

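{"fn": "servo_tool", "kwargs": {"moves": [[0, 0, 0, -0.03, -0.35, -0.05, -1], [0, 0, 0, -0.03, -0.35, -0.05, -1], [0, 0, 0, 0, -0.35, -0.05, -1], [0, 0, 0, 0, -0.35, -0.05, -1], [0, 0, 0, 0, -0.35, -0.05, -1]]}}

```text
t: 4.65
tcp_pos: [0.5646, -0.0792, 0.0942]
tcp_rot: [-3.139, -0.001, -1.291]
ft_force: [0.0, -0.5, 1.0]
width: 0.007
```

```bash
python3 -c "
from h import *
to(-14,-50,100)
save('wrist','wrist5.png')
"
```

```text
t 4.65 gutter mm [-56.5 -50.1  94.2] rot [-3.13935372e+00 -1.38939542e-03 -1.29101899e+00] F [ 0.02 -0.53  1.02] w 0.006910551032466044
target [ 0.6054 -0.0673  0.1   ] tool shift in 25mm [-0.   -1.7  -0.23]
```

View pics/wrist5.png

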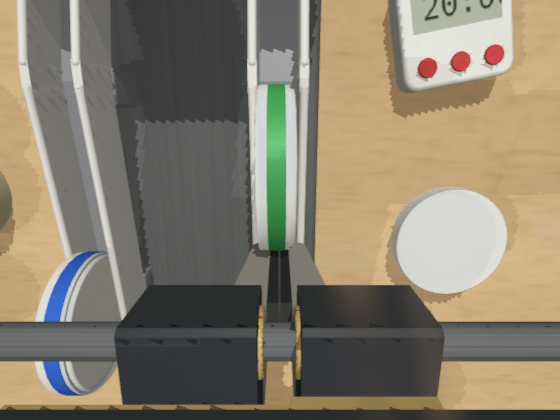

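{"fn": "servo_tool", "kwargs": {"moves": [[0, 0, 0, 0, -0.3, -0.04, -1], [0, 0, 0, 0, -0.3, -0.04, -1], [0, 0, 0, 0, -0.3, -0.04, -1], [0, 0, 0, 0, -0.2, -0.03, -1], [0, 0, 0, 0, -0.2, -0.03, -1]]}}

```text
t: 5.2
tcp_pos: [0.5999, -0.0689, 0.0993]
tcp_rot: [-3.138, -0.001, -1.291]
ft_force: [-0.4, -0.5, -0.1]
width: 0.004
```

```bash
python3 -c "
from h import *
to(-14,-50,100)
save('wrist','wrist6.png')
"
```

```text
t 5.2 gutter mm [-19.7 -49.9  99.3] rot [-3.13784505e+00 -1.42458626e-03 -1.29052371e+00] F [-0.36 -0.45 -0.09] w 0.003952900839780811
target [ 0.6054 -0.0673  0.1   ] tool shift in 25mm [ 0.   -0.23 -0.03]
```

View pics/wrist6.png

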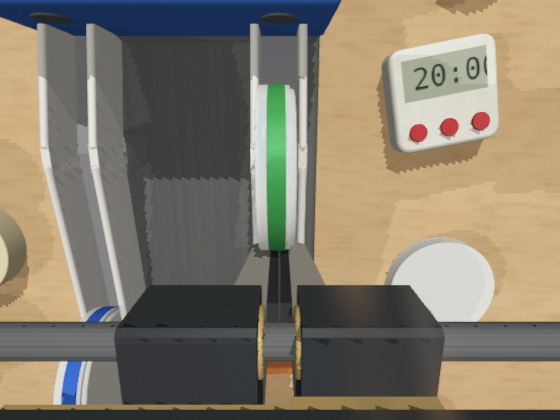

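Dish (band centre about (277,167)) is just short of the crest. Ease it over.

{"fn": "servo_tool", "kwargs": {"moves": [[0, 0, 0, 0, -0.2, -0.02, -1], [0, 0, 0, 0, -0.2, 0, -1], [0, 0, 0, 0, -0.15, 0, -1], [0, 0, 0, 0, 0, 0, -1]]}}

```text
t: 5.65
tcp_pos: [0.6155, -0.0642, 0.1002]
tcp_rot: [-3.136, -0.001, -1.29]
ft_force: [0.6, 1.6, -0.1]
width: -0.001
```

```bash
python3 -c "
from h import *
to(-14,-50,100)
save('wrist','wrist7.png')
"
```

```text
t 5.65 gutter mm [ -3.4 -49.8 100.2] rot [-3.13575877e+00 -1.48465467e-03 -1.29016522e+00] F [ 0.56  1.55 -0.08] w -0.0005931550434825063
target [ 0.6054 -0.0673  0.1   ] tool shift in 25mm [0.01 0.42 0.  ]
```

View pics/wrist7.png

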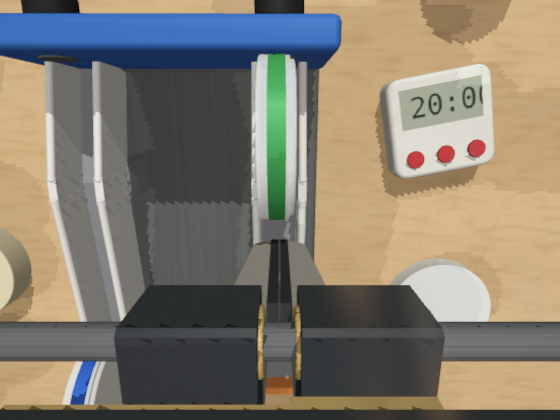

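It has rolled off the fingers against the stop. Retreat back and up.

{"fn": "servo_tool", "kwargs": {"moves": [[0, 0, 0, 0, 0.5, -0.4, -1], [0, 0, 0, 0, 0.3, -0.8, -1], [0, 0, 0, 0, 0, -1, -1], [0, 0, 0, 0, 0, -1, -1], [0, 0, 0, 0, 0, -1, -1]]}}

```text
t: 6.2
tcp_pos: [0.5873, -0.0716, 0.2059]
tcp_rot: [3.136, 0.002, -1.291]
ft_force: [0.7, 0.9, 0.5]
width: 0.008
```

{"fn": "servo_tool", "kwargs": {"moves": [[0, 0, 0, 0, 1, -1, -1], [0, 0, 0, 0, 1, 0, -1], [0, 0, 0, 0, 1, 0, -1], [0, 0, 0, 0, 1, 0, -1], [0, 0, 0, 0, 1, 0, -1]]}}

```text
t: 6.7
tcp_pos: [0.4626, -0.1075, 0.2394]
tcp_rot: [-3.138, -0.004, -1.291]
ft_force: [-0.8, -0.2, 0.2]
width: 0.003
```

{"fn": "servo_tool", "kwargs": {"moves": [[0, 0, 0, 0, 1, 0, -1], [0, 0, 0, 0, 1, 0, -1], [0, 0, 0, 0, 0, 0, -1], [0, 0, 0, 0, 0, 0, -1], [0, 0, 0, 0, 0, 0, -1]]}}

```text
t: 7.2
tcp_pos: [0.4059, -0.1235, 0.2415]
tcp_rot: [-3.138, -0.008, -1.296]
ft_force: [0.2, 0.5, -0.1]
width: 0.008
```

```bash
python3 -c "
from h import *
st()
def w(P):
    c,s=np.cos(g[2]),np.sin(g[2]); P=np.array(P)/1000
    return np.array([g[0]+c*P[0]-s*P[1],g[1]+s*P[0]+c*P[1],P[2]])
save('side','side8.png');save('top','top8.png')
im=cv2.resize(cv2.imread('pics/side8.png'),None,fx=3,fy=3)
for c in((55,-50,78),(-92,50,66)):
    for q in np.linspace(0,6.28,40):
        u=proj('side',w((c[0]+36*np.cos(q),c[1],c[2]+36*np.sin(q))))[0]; cv2.circle(im,tuple(int(a*3+1) for a in u),1,(0,0,255),-1)
cv2.imwrite('pics/side8c.png',im[480:960,540:1130])
"
```

```text
t 7.2 gutter mm [-221.3  -48.8  241.5] rot [-3.13787733 -0.00839239 -1.29620085] F [ 0.18  0.46 -0.11] w 0.00805476992546572
```

View pics/side8c.png

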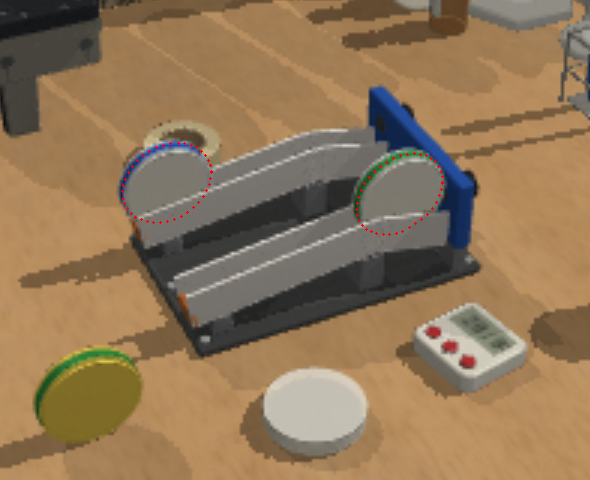

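View pics/top8.png

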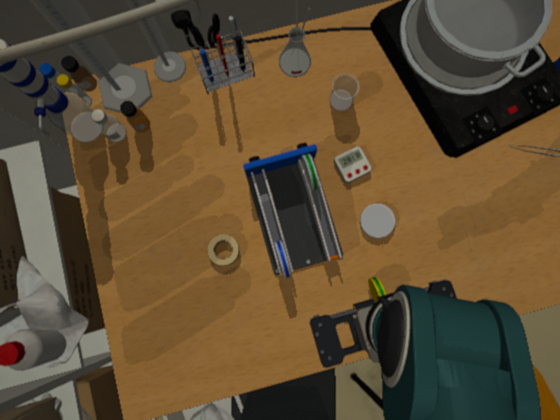

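The green-banded dish matches the seat overlay (top view (311,170)), the blue-banded dish is still at the lower end (283,260), and the bystanders have not moved. Handing in.

```bash
python3 -c "
from h import *
print(manip.sign_off())"
```

```text
the job is handed in; nothing more can be done
None
```

The green-banded dish is in the seat against the blue stop, and I handed the job in at about 7.3 s; no verdict is reported.

I found the gutter's pose from the top and side pictures, to about 2 px. With shut fingertips I pushed the dish up the right lane at roughly 0.1 m/s, eased it over the crest, and it rolled into the seat by itself. The arm then backed off and up, so it touches nothing.

- **Green-banded dish:** in the last side picture it lies on the outline drawn for the seat position (gutter x = 55 mm, z = 78 mm). I looked only once after it settled, so its rest speed was not measured.
- **Blue-banded dish:** still on its starting outline at the lower end of its lane.
- **Bystanders:** the tape, timer and flat dish are in the same places as in the first pictures, and the yellow look-alike was not touched.
- **Forces:** wrist readings stayed below about 2 N throughout.

No check failed or disagreed.

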